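# Reset the tripped oven under its flush dust shutter

### The job

The oven has tripped. On the red-banded console, press lightly on the flush dust shutter and drag it fully open the way the arrow points, push the reset button underneath right down and let go, then drag the shutter fully shut again and take the gripper away. The shutter is thin: never load that console with more than about 20 N; leave the blue-banded console alone, and do not disturb the other things on the bench.

Things in the scene. Friction and masses are not known exactly. Their poses are not given: they have to be found in the camera images.
- oven_pod: Foot of the RED-banded console (the one to use): white box 215 x 110 mm, deck about 75 mm above the bench, fixed. Origin: centre of its underside, on the bench. x runs along the console, the way the deck's black arrow points (the shutter opens that way); z up.
- oven_deck (a point): Centre of the red console's deck top, 75 mm above the foot's origin when level. The head is tipped lengthwise (about the console's y, 45 mm above the bench) by an unknown angle up to 0.05 rad and does not give, so the shutter's surface climbs or drops up to 3 mm over its travel. At x 42.5 to 107 mm from here the deck is closed; arrow and red lamp there.
- oven_window (a point): Centre, at deck height, of the window in the red console's deck (22.5 mm behind the deck's centre): 130 mm along x, 56 mm along y. The shutter lies in it, 2 mm below the deck. When open, the shutter bares a pit at the window's near (-x) end, 55 mm long, 56 mm wide, floor 44 mm below the deck, with the reset button in it.
- prover_pod: Foot of the BLUE-banded console with a green lamp, otherwise identical and also tipped at random. Leave alone. Origin and axes as for the red one. The two consoles change places and headings.
- oven_patch (a point): Centre of the grip patch (black ribs, 39 x 36 mm) on the red shutter's top; moves with it: 34 mm behind the deck's centre when shut, 21 mm ahead of it when open. Bare 4 mm aluminium plate, no handle or edge to catch. Dry friction about 6 N plus 15 N per m/s; fingertips grip it with a coefficient of about 1, so 10 to 15 N of press drags it. It stays where left.
- oven_shutter (a joint): Red console's shutter: 0 m = fully shut, 0.055 m = fully open (stops at both). Starts 0 to 6 mm open.
- oven_cap (a point): Centre of the top face of the red console's reset button: red, 26 mm across, on the console's centre line, 60 mm behind the deck's centre, 11 mm below the deck top. It can be reached only when the shutter is open.
- oven_button (a joint): Red console's reset button: 0 m = up, 0.005 m = fully down (rigid stop). Spring: about 2 N to start, 5.6 N when fully down; comes back up when let go.
- prover_shutter (a joint): Blue console's shutter, 0 = shut. Leave alone.
- prover_button (a joint): Blue console's button. Leave alone.
- timer: Yellow kitchen timer, 44 mm across, 30 mm high, loose between the consoles. Origin: centre of its underside.
- scraper: Bench scraper with a wooden grip, loose.
- flour_cup: White mug, 90 mm high, loose.
- brush: Bench brush, lying loose.
- seed_jar: Jar with black lid, 120 mm high, loose.
- bun: Round bun, 100 mm across, loose.

How it is judged:
By the outcome, as a careful person would: the job done as asked, in the order asked, and still so for the second after the job is handed in, with the robot touching nothing.
It also fails if it takes over 72 s, if anything falls off the work surface, if the arm or the gripper's body presses on something with over 40 N, if the wrist force passes 120 N, or if a joint passes its speed limit or range.

### The arm

A 6-joint arm with a two-finger parallel gripper is mounted at the origin on the work surface. World frame = base frame: x ahead of the robot, y to its left, z up, the work surface at z = 0. Lengths are in mm, angles in rad, forces in N, time in s.
With the tool pointing down it reaches from about 350 to 975 mm from the base axis. Payload 7.1 kg.
Tool frame: the origin (TCP) lies midway between the tips of the shut fingers; the grasp point (between the pads) lies ctrl.grip_point_offset behind it (ctrl.grip_point_offset is the distance from the TCP to the grasp point, in mm); z points along the fingers, y is the line along which they close (so a half turn about z gives the same grasp; the last joint's range is limited). The gripper opens to 88 mm and grips with 3 to 60 N. Pads are 20 mm wide; open, the fingers measure 115 mm over their backs; the gripper's body (75 mm by 178 mm) begins 61 mm behind the grasp point.
Start: joints at [-1.364, 0.423, 1.63, -0, 1.089, -0.019], TCP at [139.948, -609.113, 222.675] pointing down, gripper open.
Joint ranges: [-3, 3], [-0.9, 2.11], [0.09, 2.58], [-1.31, 4.45], [0.11, 2.69], [-2.54, 2.54]. Speed limits (rad/s): [2.39, 2.39, 3.01, 3.14, 3.14, 3.14].

### API

Orientations are given as a rotation vector (axis times angle).
In Python, from workcell import ctrl, get_image, close_job, finder gives the robot as it stands.
- The arm moves only by the tool servo_tool, never from a script. Its argument "deltas" is a list of rows, each a list of 2 entries, a list of its own where there are three numbers: the shift along the tool's x, y, z in mm, then the turn, a rotation vector about the tool's x, y, z in rad. A call has 1 to 5 rows; each row is the pose to reach, as a shift and turn from the pose commanded when the call began, along the tool's axes at that moment; what a row does not reach only later rows make up. A row lasts 1/12 s, in which the tool goes at most 41.7 mm and 7.16 degrees, less where a joint would pass 70% of its speed; a pose out of reach is approached as far as the arm can. A call with a gripper value outside its range is refused whole. "grip" is the closure, from -1 (fully open) to 1 (shut), so that 0 is half open, set as the call begins (left out, the last holds). The fingers move at their own pace and stop on an object; the grip force is fixed at half the most. Time passes only in rows, so rows that repeat a pose let the fingers close. It gives the time, the measured TCP pose, the force, the opening and the grip force at its end, in the units of the state.
- ctrl.get_obs(): the state, without advancing time (a new reading comes with each control period).
- get_image(name): name is "scene" or "side" or "wrist"; returns a dict with "frame" (420x560x3 uint8, blue, green, red), "depth" (420x560 float32, mm along the optical axis (not along the pixel's ray), 0 where there is no reading), "K" (3x3 intrinsics, pixels), "dist" ([k1, k2, p1, p2, k3] as OpenCV has them; the pictures are not rectified), "pose" (4x4, takes a point from camera to world coordinates). Camera axes: x right, y down, z forward; pixel columns grow to the right and rows downward; lengths in mm; the calibration is good to about 2 mm. A picture is of the moment at which its call begins.
- close_job(): hands the job in; it is judged then, once.
Trained networks look in a picture, given as the dict that the camera call returned (one of the last four; its "shot" number tells which), for a name from the list of things; names that differ only in an ending like _2 or _b are one class to them, and where a whole thing is asked for, a point or a joint stands for the part that bears it (a point fixed in the world has none). Each returns a list of dicts, best first, with "score" (0 to 1); they miss things now and then, are a little off and sometimes report something else, mostly with a low value. They report only what shows in the picture. A call takes as long as a camera call.
- finder.search_frame(query, picture): "rect" ([centre column, centre row, width, height] as shares, 0 to 1, of the picture: columns of its width, rows of its height, round what is visible of it).
- finder.silhouettes(query, picture): "mask" (420x560 bool, what is visible of it) and "rect" ([centre column, centre row, width, height] as shares, 0 to 1, of the picture: columns of its width, rows of its height, round what is visible of it).
The state is a dict: "t": time; "qpos": joint angles; "qvel": joint speeds; "joint_torque": joint torques, N m; "ee_pos": TCP position; "orientation": TCP orientation; "ft_force": force on the tool from outside, world axes, zero at the start; "moment": the same for the moment, N m; "width": finger opening in mm; "grasp_force": force on a finger pad.
Only numpy, scipy, OpenCV 4.12 (cv2) and the standard library are available. Lean on these libraries where they do the work, as an engineer would, in place of code of your own. Each camera call takes 0.05 s, during which the arm holds its last target. There are 200 camera calls.

## Working session

There is one attempt and no reset: what is moved stays moved. The work goes in short steps, Python scripts to look and compute and a tool call to move; the robot and the scene stay as the last step left them, time stands still between calls to the robot, and variables do not carry over. Pictures are saved under pics/ and viewed, at most 10 in all, crops included, and the job is handed in when it is done.

Besides the shell and the picture viewer there is one more tool, called after ">>>" as name(argument=value, ...) on one line, values as JSON. servo_tool: Moves the arm, as the interface text tells. Its arguments: {"type":"object","properties":{"deltas":{"type":"array","items":{"type":"array"}},"grip":{"type":"number"}},"required":["deltas"]}

```bash
mkdir -p pics; ls
cat > h.py <<'E'
import numpy as np,cv2
from workcell import ctrl,get_image,close_job,finder
def world(p,u,v,depth=None):
    u=np.atleast_1d(u).astype(float);v=np.atleast_1d(v).astype(float)
    d=p["depth"][v.round().astype(int),u.round().astype(int)] if depth is None else depth
    n=cv2.undistortPoints(np.stack([u,v],1)[:,None],p["K"],np.array(p["dist"]))[:,0]
    c=np.c_[n*np.reshape(d,(-1,1)),np.reshape(d,(-1,1))*np.ones((len(u),1))]
    P=np.array(p["pose"]);return c@P[:3,:3].T+P[:3,3]
E
python3 - <<'E'
from h import *
o=ctrl.get_obs();print(o)
print(ctrl.grip_point_offset)
for n in("scene","wrist","side"):
    p=get_image(n);cv2.imwrite(f"pics/{n}0.png",p["frame"])
    print(n,np.round(p["pose"],2).tolist())
    for q in("oven_pod","oven_patch","prover_pod","oven_cap"):
        for r in finder.silhouettes(q,p)[:2]:
            m=r["mask"]&(p["depth"]>0);v,u=np.nonzero(m)
            if len(u)<5: continue
            w=world(p,u,v);print(n,q,round(r["score"],2),np.round(np.array(r["rect"])*[560,420,560,420]),np.median(w,0).round(1),w.min(0).round(),w.max(0).round())
E
```

```text
pics
{'t': 0.0, 'qpos': array([-1.36397448e+00,  4.23850802e-01,  1.63069377e+00, -1.54552718e-06,
        1.08858411e+00, -1.90066837e-02]), 'qvel': array([-0.0003823 ,  0.00072183, -0.00196764,  0.00180112, -0.00040556,
       -0.00117245]), 'joint_torque': array([ 3.47924888e-04, -5.44622397e+01, -2.73664606e+01,  6.44363277e-02,
        2.27534131e-02, -1.25709803e-04]), 'ee_pos': array([ 139.85221196, -608.57976657,  221.8939915 ]), 'orientation': array([-3.12006732e+00, -3.53806157e-01,  2.28275539e-04]), 'ft_force': array([ 0.06849635, -0.14854297, -0.56462083]), 'moment': array([-0.00323294, -0.00628006, -0.06031151]), 'grasp_force': 0.0, 'width': 87.95185924407873}
18.700000000000003
scene [[0.82, 0.45, -0.35, 894.94], [0.57, -0.63, 0.53, -550.99], [0.02, -0.63, -0.78, 895.13], [0.0, 0.0, 0.0, 1.0]]
scene oven_pod 0.63 [323. 191.  81.  53.] [563.5 138.8  71.6] [443.  91.  -6.] [664. 224.  83.]
scene oven_patch 0.64 [316. 181.  47.  24.] [532.7 159.5  71.5] [463. 129.  65.] [595. 191.  78.]
scene prover_pod 0.91 [260. 271.  95.  82.] [ 578.4 -185.1   72.4] [ 416. -233.   -4.] [676. -77.  82.]
scene prover_pod 0.63 [323. 190.  76.  63.] [563.4 139.5  71.5] [442.  91.  -5.] [664. 287.  83.]
wrist [[0.22, -0.93, -0.29, 217.19], [-0.97, -0.21, -0.06, -590.87], [-0.0, 0.29, -0.96, 384.16], [0.0, 0.0, 0.0, 1.0]]
side [[-0.93, -0.25, 0.28, 182.74], [-0.37, 0.57, -0.73, 930.04], [0.02, -0.78, -0.62, 902.73], [0.0, 0.0, 0.0, 1.0]]
side oven_pod 0.7 [250. 279. 101.  68.] [542.3 186.1  72.7] [439.  62.  -2.] [660. 229.  85.]
side oven_patch 0.93 [259. 274.  61.  28.] [528.7 158.   72.6] [463. 125.  67.] [596. 195.  80.]
side oven_cap 0.29 [285. 403.  48.  34.] [361.3 416.1   9.1] [312. 367.   0.] [412. 459.  24.]
```

Run:
```python
import cv2,numpy as np
a=cv2.imread("pics/scene0.png");b=cv2.imread("pics/side0.png")
A=cv2.resize(a[130:340,180:420],(800,600)[:1]*1+(600,)) if 0 else cv2.resize(a[130:340,180:400],None,fx=1.8,fy=1.8)
B=cv2.resize(b[220:340,150:370],None,fx=1.8,fy=1.8)
cv2.imwrite("pics/m.png",np.hstack([A,cv2.copyMakeBorder(B,0,A.shape[0]-B.shape[0],0,0,cv2.BORDER_CONSTANT)]))
```

```text
(no output)
```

View pics/m.png

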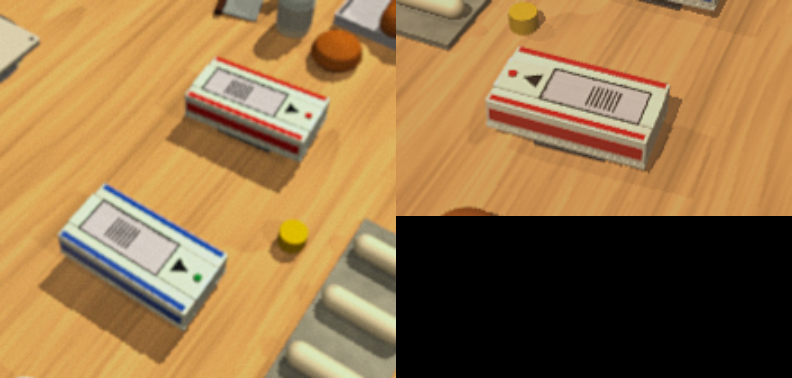

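View pics/side0.png

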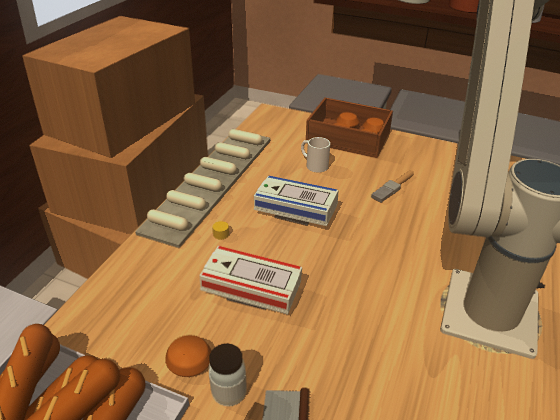

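The red console is the far one in "scene", near in "side" (deck about px 250,270). Its arrow points to +x, away from the base. Next I fit the deck.

```bash
cat >> h.py <<'E'
def deck(p,c=(552,145),r=150):
    v,u=np.nonzero(p["depth"]>0);w=world(p,u,v)
    k=(np.hypot(w[:,0]-c[0],w[:,1]-c[1])<r)&(w[:,2]>62)&(w[:,2]<90)
    w=w[k];A=np.c_[w[:,:2]-w[:,:2].mean(0),np.ones(len(w))]
    s=np.ones(len(w),bool)
    for _ in range(6):
        c_=np.linalg.lstsq(A[s],w[s,2],rcond=None)[0];s=abs(A@c_-w[:,2])<3
    (cx,cy),sz,ang=cv2.minAreaRect(w[s][:,:2].astype(np.float32))
    return len(w),(cx,cy),sz,ang,c_,w[:,:2].mean(0)
E
python3 - <<'E'
from h import *
for n in("scene","side"):
    p=get_image(n);print(n,deck(p))
    for q in("oven_pod","oven_patch","oven_shutter"):
        for r in finder.silhouettes(q,p)[:1]:
            v,u=np.nonzero(r["mask"]&(p["depth"]>0));w=world(p,u,v);w=w[w[:,2]>60]
            print(q,r["score"],cv2.minAreaRect(w[:,:2].astype(np.float32)))
E
```

```text
scene (2118, (551.695068359375, 158.69985961914062), (217.18199157714844, 114.01248931884766), 4.020952224731445, array([3.89117696e-02, 5.81451894e-03, 7.35973638e+01]), array([558.15443669, 154.60812854]))
oven_pod 0.88 ((552.0032958984375, 158.72152709960938), (217.7999267578125, 114.01248931884766), 4.020952224731445)
oven_patch 0.55 ((528.14794921875, 160.62777709960938), (130.5117645263672, 54.461097717285156), 4.80649995803833)
oven_shutter 0.64 ((530.2018432617188, 158.60260009765625), (126.59466552734375, 55.29891586303711), 3.762150526046753)
side (3484, (550.644287109375, 163.58468627929688), (216.6953125, 114.7182846069336), 5.208688735961914, array([ 3.70420742e-02, -3.32181957e-04,  7.46886806e+01]), array([548.199454  , 169.27088558]))
oven_pod 0.79 ((549.5333862304688, 163.0731201171875), (215.34390258789062, 116.38890838623047), 5.844348907470703)
oven_patch 0.58 ((529.0376586914062, 157.85264587402344), (130.08860778808594, 59.14049530029297), 5.343614101409912)
```

```bash
cat >> h.py <<'E'
from scipy.spatial.transform import Rotation as R
def goal(pos,yaw,tilt,o=None):
    "tool-frame shift and turn from measured pose to target"
    o=o or ctrl.get_obs();r=R.from_rotvec(o["orientation"])
    g=R.from_euler("z",yaw)*R.from_euler("x",np.pi)*R.from_euler("y",tilt)
    print("shift",r.inv().apply(np.array(pos)-o["ee_pos"]).round(1),"turn",(r.inv()*g).as_rotvec().round(4),"pos",o["ee_pos"].round(1),"F",o["ft_force"].round(1),"t",o["t"],"w",o["width"])
E
python3 -c "
from h import *
goal((480,155,230),0.085,0.038)"
```

```text
shift [ 502.5 -668.6   -7.4] turn [-0.0026  0.038   0.1408] pos [ 140.  -609.1  222.7] F [-1.2 -0.6  0.1] t 1.15 w 87.59949248031599
```

>>> servo_tool(deltas=[[[24, -32, 0], [0, 0, 0]], [[48, -64, 0], [0, 0, 0]], [[72, -96, 0], [0, 0, 0]], [[96, -128, 0], [0, 0, 0]], [[120, -160, 0], [0, 0, 0]]], grip=1)

```text
t: 1.57
ee_pos: [221.4, -424.6, 222.7]
orientation: [3.122, 0.353, 0.0]
ft_force: [1.2, 0.4, -0.3]
width: 58.0
grasp_force: 0.0
```

>>> servo_tool(deltas=[[[24, -32, 0], [0, 0, 0]], [[48, -64, 0], [0, 0, 0]], [[72, -96, 0], [0, 0, 0]], [[96, -128, 0], [0, 0, 0]], [[120, -160, 0], [0, 0, 0]]])

```text
t: 1.98
ee_pos: [302.6, -241.9, 223.0]
orientation: [3.121, 0.353, 0.001]
ft_force: [2.0, 0.4, 0.4]
width: 24.5
grasp_force: 0.0
```

>>> servo_tool(deltas=[[[24, -32, 0], [0, 0, 0]], [[48, -64, 0], [0, 0, 0]], [[72, -96, 0], [0, 0, 0]], [[96, -128, 0], [0, 0, 0]], [[120, -160, 0], [0, 0, 0]]])

```text
t: 2.4
ee_pos: [383.9, -58.8, 223.1]
orientation: [3.121, 0.354, 0.002]
ft_force: [1.1, -0.7, 0.3]
width: 0.6
grasp_force: 0.0
```

>>> servo_tool(deltas=[[[24, -32, 0], [0, 0, 0]], [[48, -64, 0], [0, 0, 0]], [[72, -96, 0], [0, 0, 0]], [[96, -128, 0], [0, 0, 0]], [[120, -160, 0], [0, 0, 0]]])

```text
t: 2.82
ee_pos: [464.9, 124.4, 222.9]
orientation: [3.121, 0.355, 0.001]
ft_force: [0.2, -0.9, -0.2]
width: 0.4
grasp_force: 0.0
```

```bash
python3 -c "
from h import *
goal((480,155,230),0.085,0.038)"
```

```text
shift [ 21.6 -26.5  -7.1] turn [-0.0027  0.0374  0.1413] pos [464.9 124.4 222.9] F [ 0.2 -0.9 -0.2] t 2.8167 w 0.35215470077162453
```

>>> servo_tool(deltas=[[[20, -26, -7], [0, 0.02, 0.07]], [[20, -26, -7], [0, 0.037, 0.141]], [[20, -26, -7], [0, 0.037, 0.141]]])

```text
t: 3.07
ee_pos: [478.3, 153.6, 229.8]
orientation: [-3.134, -0.134, -0.059]
ft_force: [0.0, -0.8, -0.1]
width: 0.4
grasp_force: 0.0
```

Run:
```python
from h import *
goal((480,155,230),0.085,0.038)
p=get_image("wrist");cv2.imwrite("pics/w1.png",p["frame"])
print(deck(p))
for q in("oven_pod","oven_patch","oven_shutter","oven_cap"):
    for r in finder.silhouettes(q,p)[:1]:
        v,u=np.nonzero(r["mask"]&(p["depth"]>0));w=world(p,u,v);w=w[w[:,2]>60]
        print(q,r["score"],cv2.minAreaRect(w[:,:2].astype(np.float32)),w.mean(0))
```

```text
shift [ 1.8 -1.3 -0.2] turn [-0.0028  0.0003  0.0003] pos [478.3 153.6 229.8] F [ 0.  -0.8 -0.1] t 3.0667 w 0.35849021372976625
(28769, (543.3228759765625, 160.02728271484375), (202.01319885253906, 110.35672760009766), 4.78424596786499, array([4.09026164e-02, 4.86217570e-03, 7.43250199e+01]), array([552.64486711, 160.89777494]))
oven_pod 0.98 ((543.3133544921875, 160.16555786132812), (202.03346252441406, 110.6033935546875), 4.685451984405518) [552.74031734 160.90200466  74.32757336]
oven_patch 0.68 ((0.0, 0.0), (0.0, 0.0), 0.0) [nan nan nan]
oven_shutter 0.93 ((527.5275268554688, 158.8657989501953), (130.04335021972656, 57.00603103637695), 5.408337593078613) [531.67162059 159.28566283  72.14281287]<stdin>:8: RuntimeWarning: Mean of empty slice.
  ret = um.true_divide(
```

View pics/w1.png

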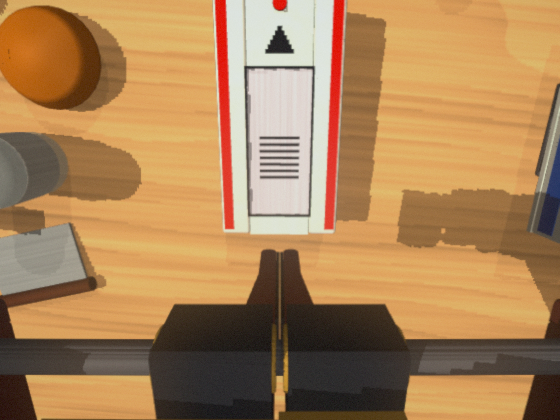

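Window spans px (246..313, 67..215), ribs px (260..300, 137..178), centred; scraper at lower left, well clear of the console.

Run:
```python
from h import *
p=get_image("wrist")
w=world(p,[260,300,260,300,280,280,280,280],[137,137,178,178,157,67,215,233]);print(w.round(1))
ex=np.array([np.cos(.083),np.sin(.083)]);c=np.array([550,160.8])
print(((w[:,:2]-c)@ex).round(1), ((w[:,:2]-c)@[-ex[1],ex[0]]).round(1))
```

```text
[[532.4 173.9  72.4]
 [535.4 138.1  72.3]
 [494.9 171.4  70.8]
 [498.1 134.2  70.7]
 [516.  154.5  71.7]
 [592.2 161.   76. ]
 [460.9 149.7  70.8]
 [418.6 146.2  -1.4]]
[ -16.5  -16.4  -54.   -53.9  -34.4   42.   -89.8 -132.2] [ 14.6 -21.4  15.1 -22.2  -3.5  -3.3  -3.6  -3.6]
```

Run:
```python
from h import *
p=get_image("wrist")
for q in("oven_pod","oven_shutter"):
    for r in finder.silhouettes(q,p)[:1]:
        v,u=np.nonzero(r["mask"]&(p["depth"]>0));w=world(p,u,v);k=w[:,2]>60
        print(q,r["score"],cv2.minAreaRect(w[k][:,:2].astype(np.float32)))
        print("px",[ (u[v==y].min(),u[v==y].max()) for y in (100,157,200)],v.min(),v.max())
g=cv2.cvtColor(p["frame"],cv2.COLOR_BGR2GRAY).astype(int)
print(g[130:185,280].tolist()); print(g[140:175,240:320].mean(0).round().astype(int).tolist()); print(deck(p)[1:5])
goal((515.8,158,100),0.083,0.04)
```

```text
oven_pod 0.57 ((543.1657104492188, 160.14599609375), (200.90623474121094, 110.53424835205078), 4.7375383377075195)
px [(np.int64(214), np.int64(339)), (np.int64(217), np.int64(336)), (np.int64(220), np.int64(333))] 0 233
oven_shutter 0.8 ((527.3317260742188, 158.84292602539062), (129.25851440429688, 56.36500549316406), 4.726130485534668)
px [(np.int64(245), np.int64(308)), (np.int64(247), np.int64(307)), (np.int64(247), np.int64(304))] 68 212
[218, 215, 217, 216, 212, 168, 89, 83, 167, 213, 216, 212, 162, 86, 95, 172, 213, 212, 174, 108, 75, 118, 183, 212, 211, 163, 95, 87, 169, 211, 213, 192, 135, 85, 119, 181, 213, 211, 163, 94, 89, 170, 212, 213, 193, 135, 86, 118, 183, 214, 216, 216, 213, 214, 214]
[225, 224, 214, 157, 87, 93, 128, 151, 180, 210, 213, 211, 211, 213, 215, 214, 201, 168, 161, 160, 161, 161, 161, 162, 163, 164, 162, 162, 163, 163, 163, 162, 163, 163, 163, 163, 163, 160, 162, 164, 162, 164, 164, 162, 162, 162, 163, 161, 162, 164, 164, 165, 166, 165, 166, 175, 196, 214, 216, 217, 217, 216, 216, 216, 216, 214, 197, 132, 95, 151, 216, 225, 225, 225, 225, 225, 225, 225, 225, 225]
((543.15087890625, 160.0502166748047), (200.84970092773438, 110.32748413085938), 4.772571563720703, array([4.07421478e-02, 4.76414812e-03, 7.43090995e+01]))
shift [ 33.3  -3.2 131.1] turn [-0.0026  0.0031  0.0011] pos [478.2 151.3 229.7] F [-0.4  0.7 -0.5] t 3.5167 w 0.30039176366379755
```

>>> servo_tool(deltas=[[[10, -1, 30], [0, 0, 0]], [[20, -2, 60], [0, 0, 0]], [[30, -3, 90], [0, 0, 0]], [[33, -3, 115], [0, 0, 0]], [[33, -3, 130], [0, 0, 0]]])

```text
t: 3.93
ee_pos: [515.3, 157.9, 98.4]
orientation: [-3.135, -0.132, -0.054]
ft_force: [-0.2, 0.2, -0.2]
width: 0.4
grasp_force: 0.0
```

>>> servo_tool(deltas=[[[0, 0, 0], [0, 0, 0]], [[0, 0, 0], [0, 0, 0]]])

```text
t: 4.1
ee_pos: [515.0, 158.1, 100.4]
orientation: [-3.135, -0.133, -0.054]
ft_force: [0.4, 0.1, -0.1]
width: 0.2
grasp_force: 0.0
```

Run:
```python
from h import *
goal((515.9,158,80),0.083,0.04)
p=get_image("wrist");cv2.imwrite("pics/w2.png",p["frame"])
goal((515.9,158,80),0.083,0.04)
```

```text
shift [ 0.2  0.2 20.5] turn [-0.0023  0.0052  0.0015] pos [515.  158.1 100.4] F [ 0.4  0.1 -0.1] t 4.1 w 0.24499155852708007
shift [-0.7  0.4 21.4] turn [-0.0027  0.003   0.0015] pos [515.7 158.3 101.5] F [ 0.9 -0.7 -0. ] t 4.15 w 0.694437496945216
```

View pics/w2.png

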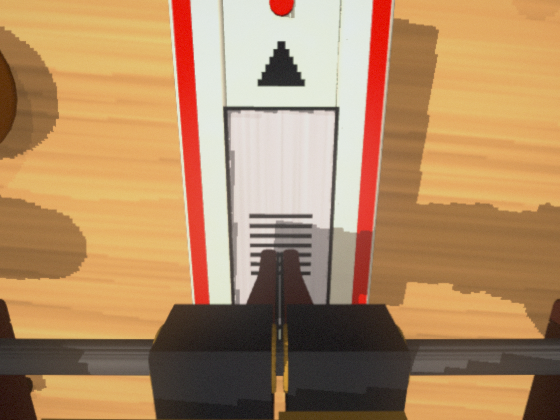

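Fingertips at px (280,250) lie centred over the ribs (250..312, 214..274). Descending.

>>> servo_tool(deltas=[[[0, 0, 8], [0, 0, 0]], [[0, 0, 16], [0, 0, 0]], [[0, 0, 22], [0, 0, 0]], [[0, 0, 24], [0, 0, 0]], [[0, 0, 24], [0, 0, 0]]])

```text
t: 4.57
ee_pos: [515.9, 158.5, 76.5]
orientation: [-3.134, -0.133, -0.056]
ft_force: [-0.4, -0.5, 0.8]
width: 0.2
grasp_force: 0.0
```

>>> servo_tool(deltas=[[[0, 0, 0.7], [0, 0, 0]], [[0, 0, 1.3], [0, 0, 0]], [[0, 0, 2], [0, 0, 0]], [[0, 0, 2], [0, 0, 0]]])

```text
t: 4.9
ee_pos: [516.5, 158.6, 75.1]
orientation: [-3.134, -0.133, -0.058]
ft_force: [0.4, -0.3, -1.0]
width: 0.7
grasp_force: 0.0
```

>>> servo_tool(deltas=[[[0, 0, 0.5], [0, 0, 0]], [[0, 0, 1], [0, 0, 0]], [[0, 0, 1], [0, 0, 0]]])

```text
t: 5.15
ee_pos: [516.5, 158.6, 74.0]
orientation: [-3.134, -0.133, -0.058]
ft_force: [-0.4, -0.2, 0.6]
width: 0.3
grasp_force: 0.0
```

>>> servo_tool(deltas=[[[0, 0, 0.5], [0, 0, 0]], [[0, 0, 1], [0, 0, 0]], [[0, 0, 1], [0, 0, 0]]])

```text
t: 5.4
ee_pos: [516.5, 158.6, 72.9]
orientation: [-3.134, -0.133, -0.057]
ft_force: [-0.2, 1.0, 0.1]
width: 0.8
grasp_force: 0.0
```

>>> servo_tool(deltas=[[[0, 0, 0.5], [0, 0, 0]], [[0, 0, 0.5], [0, 0, 0]], [[0, 0, 0.5], [0, 0, 0]]])

```text
t: 5.65
ee_pos: [516.5, 158.6, 72.5]
orientation: [-3.134, -0.133, -0.058]
ft_force: [0.2, 0.0, -0.1]
width: 0.5
grasp_force: 0.0
```

>>> servo_tool(deltas=[[[0, 0, 0.5], [0, 0, 0]], [[0, 0, 0.5], [0, 0, 0]], [[0, 0, 0.5], [0, 0, 0]]])

```text
t: 5.9
ee_pos: [516.6, 158.6, 72.2]
orientation: [-3.134, -0.133, -0.058]
ft_force: [-1.2, 0.6, 3.4]
width: 0.6
grasp_force: 1.3
```

>>> servo_tool(deltas=[[[0, 0, 0.3], [0, 0, 0]], [[0, 0, 0.3], [0, 0, 0]], [[0, 0, 0.3], [0, 0, 0]]])

```text
t: 6.15
ee_pos: [516.6, 158.6, 72.1]
orientation: [-3.134, -0.133, -0.058]
ft_force: [-1.4, 0.3, 6.7]
width: 0.4
grasp_force: 3.1
```

>>> servo_tool(deltas=[[[0, 0, 0.3], [0, 0, 0]], [[0, 0, 0.3], [0, 0, 0]], [[0, 0, 0.3], [0, 0, 0]]])

```text
t: 6.4
ee_pos: [516.6, 158.6, 72.1]
orientation: [-3.134, -0.133, -0.058]
ft_force: [-4.0, 0.0, 9.4]
width: 0.7
grasp_force: 4.7
```

>>> servo_tool(deltas=[[[0, 0, 0.25], [0, 0, 0]], [[0, 0, 0.25], [0, 0, 0]], [[0, 0, 0.25], [0, 0, 0]]])

```text
t: 6.65
ee_pos: [516.7, 158.6, 72.0]
orientation: [-3.134, -0.133, -0.058]
ft_force: [-3.2, -0.2, 12.2]
width: 0.4
grasp_force: 6.0
```

>>> servo_tool(deltas=[[[1, 0, 0], [0, 0, 0]], [[2, 0, 0], [0, 0, 0]], [[3, 0, 0], [0, 0, 0]], [[4, 0, 0], [0, 0, 0]]])

```text
t: 6.98
ee_pos: [519.7, 158.9, 72.1]
orientation: [-3.134, -0.133, -0.055]
ft_force: [-6.2, -1.2, 14.6]
width: 0.4
grasp_force: 7.5
```

>>> servo_tool(deltas=[[[2, 0, -0.15], [0, 0, 0]], [[4, 0, -0.15], [0, 0, 0]], [[6, 0, -0.15], [0, 0, 0]], [[8, 0, -0.15], [0, 0, 0]], [[10, 0, -0.15], [0, 0, 0]]])

```text
t: 7.4
ee_pos: [529.4, 159.7, 72.4]
orientation: [-3.134, -0.133, -0.054]
ft_force: [-6.6, -0.9, 13.1]
width: 0.4
grasp_force: 6.8
```

Run:
```python
from h import *
p=get_image("wrist");g=cv2.cvtColor(p["frame"],cv2.COLOR_BGR2GRAY);cv2.imwrite("pics/w3.png",p["frame"])
goal((571,162,74),0.083,0.04)
```

```text
shift [41.2  1.2 -0.1] turn [-0.0025  0.0048  0.0017] pos [529.9 159.7  72.5] F [-6.2 -0.9 11.3] t 7.45 w 0.46622724716889435
```

View pics/w3.png

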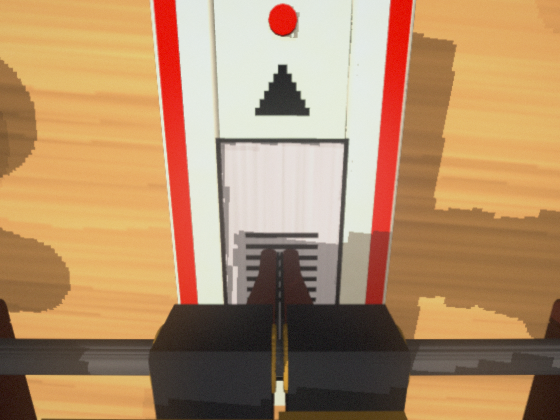

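The shutter is following (first rib now at row 235, window edge at row 140). Continuing.

>>> servo_tool(deltas=[[[2, 0, 0], [0, 0, 0]], [[4, 0, 0], [0, 0, 0]], [[6, 0, 0], [0, 0, 0]], [[8, 0, 0], [0, 0, 0]], [[10, 0, 0], [0, 0, 0]]])

```text
t: 7.87
ee_pos: [539.3, 160.5, 72.8]
orientation: [-3.134, -0.133, -0.054]
ft_force: [-7.5, -1.5, 13.6]
width: 0.1
grasp_force: 6.6
```

>>> servo_tool(deltas=[[[2, 0, -0.05], [0, 0, 0]], [[4, 0, -0.05], [0, 0, 0]], [[6, 0, -0.05], [0, 0, 0]], [[8, 0, -0.05], [0, 0, 0]], [[10, 0, -0.05], [0, 0, 0]]])

```text
t: 8.28
ee_pos: [549.2, 161.3, 73.1]
orientation: [-3.135, -0.133, -0.054]
ft_force: [-6.8, -1.3, 13.2]
width: 0.2
grasp_force: 6.3
```

>>> servo_tool(deltas=[[[2, 0, -0.05], [0, 0, 0]], [[4, 0, -0.05], [0, 0, 0]], [[6, 0, -0.05], [0, 0, 0]], [[8, 0, -0.05], [0, 0, 0]], [[10, 0, -0.05], [0, 0, 0]]])

```text
t: 8.7
ee_pos: [559.1, 162.1, 73.5]
orientation: [-3.135, -0.133, -0.053]
ft_force: [-6.9, -2.1, 11.8]
width: 0.4
grasp_force: 6.0
```

>>> servo_tool(deltas=[[[2, 0, -0.1], [0, 0, 0]], [[4, 0, -0.1], [0, 0, 0]], [[6, 0, -0.1], [0, 0, 0]], [[7, 0, -0.1], [0, 0, 0]]])

```text
t: 9.03
ee_pos: [566.1, 162.7, 73.8]
orientation: [-3.135, -0.133, -0.053]
ft_force: [-6.7, -0.6, 11.0]
width: 0.6
grasp_force: 5.6
```

>>> servo_tool(deltas=[[[0.7, 0, 0], [0, 0, 0]], [[1.4, 0, 0], [0, 0, 0]], [[2, 0, 0], [0, 0, 0]]])

```text
t: 9.28
ee_pos: [568.0, 162.9, 73.9]
orientation: [-3.135, -0.133, -0.053]
ft_force: [-6.0, -1.0, 10.9]
width: 0.3
grasp_force: 5.5
```

>>> servo_tool(deltas=[[[0.5, 0, 0], [0, 0, 0]], [[1, 0, 0], [0, 0, 0]], [[1.5, 0, 0], [0, 0, 0]]])

```text
t: 9.53
ee_pos: [569.5, 163.0, 73.9]
orientation: [-3.135, -0.133, -0.053]
ft_force: [-6.1, -1.4, 10.8]
width: 0.0
grasp_force: 5.4
```

>>> servo_tool(deltas=[[[0.5, 0, 0], [0, 0, 0]], [[1, 0, 0], [0, 0, 0]]])

```text
t: 9.7
ee_pos: [570.5, 163.1, 73.9]
orientation: [-3.135, -0.133, -0.053]
ft_force: [-6.5, -1.2, 10.5]
width: 0.7
grasp_force: 5.4
```

>>> servo_tool(deltas=[[[0.5, 0, 0], [0, 0, 0]], [[1, 0, 0], [0, 0, 0]]])

```text
t: 9.87
ee_pos: [571.2, 163.1, 73.9]
orientation: [-3.135, -0.133, -0.052]
ft_force: [-8.9, -1.0, 12.6]
width: 0.3
grasp_force: 6.5
```

>>> servo_tool(deltas=[[[0.3, 0, 0], [0, 0, 0]], [[0.6, 0, 0], [0, 0, 0]]])

```text
t: 10.03
ee_pos: [571.2, 163.1, 73.9]
orientation: [-3.135, -0.133, -0.05]
ft_force: [-10.5, -1.2, 13.8]
width: -0.0
grasp_force: 7.0
```

Shutter is at its open stop (position stalled, force rising). Lifting and going back to look at the pit.

>>> servo_tool(deltas=[[[-0.6, 0, -2], [0, 0, 0]], [[-0.6, 0, -15], [0, 0, 0]], [[-15, 0, -40], [0, 0, 0]], [[-50, 0, -60], [0, 0, 0]], [[-85, 0, -70], [0, 0, 0]]])

```text
t: 10.45
ee_pos: [487.6, 156.3, 143.0]
orientation: [-3.133, -0.132, -0.065]
ft_force: [0.3, 0.3, 1.2]
width: 0.5
grasp_force: 0.0
```

>>> servo_tool(deltas=[[[-25, 0, 0], [0, 0, 0]], [[-25, 0, 0], [0, 0, 0]], [[-25, 0, 0], [0, 0, 0]], [[-25, 0, 0], [0, 0, 0]], [[-25, 0, 0], [0, 0, 0]]])

```text
t: 10.87
ee_pos: [463.0, 154.1, 139.9]
orientation: [-3.134, -0.133, -0.06]
ft_force: [-0.3, 0.8, 0.8]
width: 0.2
grasp_force: 0.0
```

Run:
```python
from h import *
p=get_image("wrist");cv2.imwrite("pics/w4.png",p["frame"])
goal((490,155.8,80),0.083,0.04)
for r in finder.silhouettes("oven_cap",p)[:2]:
    v,u=np.nonzero(r["mask"]&(p["depth"]>0));w=world(p,u,v);print(r["score"],np.median(w,0),w.min(0),w.max(0),u.mean(),v.mean())
hsv=cv2.cvtColor(p["frame"],cv2.COLOR_BGR2HSV)
m=((hsv[...,0]<8)|(hsv[...,0]>172))&(hsv[...,1]>150)&(hsv[...,2]>80)
n,l,s,c=cv2.connectedComponentsWithStats(m.astype(np.uint8))
for i in range(1,n):
    if s[i,4]>150:
        v,u=np.nonzero(l==i);w=world(p,u,v);print(s[i],np.median(w,0).round(1),w.min(0).round(1),w.max(0).round(1))
```

```text
shift [24.9  0.7 60.7] turn [-0.0029  0.002   0.0014] pos [462.8 154.  139.7] F [-0.3 -0.4  0.1] t 10.9167 w 0.6066198631689256
0.71 [492.21419181 156.02563344  61.55994624] [478.71808854 143.77174103  46.63509328] [503.91037258 168.03096804  63.52491933] 280.96896217264793 182.61202715809893
0.71 [535.10412436 159.04478331  73.2666981 ] [413.11281458  86.61334124  -2.24352357] [607.25358356 233.05605918  79.30774851] 281.49964679287933 121.46804652915137
[ 192    0   27  248 3282] [533.  207.3  74.9] [443.2 159.9  70. ] [598.7 217.3 304.8]
[ 343    0   29  248 3269] [541.  111.8  74.8] [451.8 100.6  69.9] [607.  159.9 304.8]
[ 263  167   36   35 1007] [491.  156.2  61.6] [471.6 143.5  28.5] [535.8 169.4 304.8]
```

View pics/w4.png

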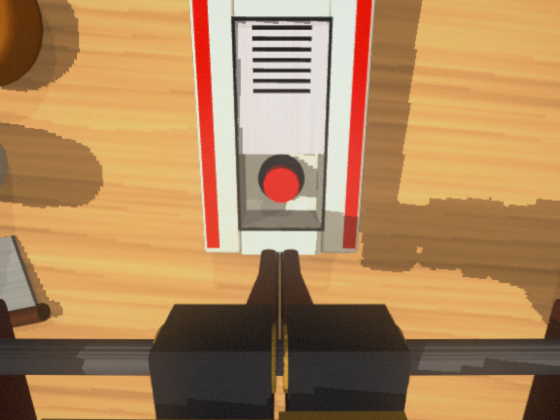

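Shutter open; cap at px (281,183), world about (491,156,61.6), which matches the expected height.

>>> servo_tool(deltas=[[[12, 0, 20], [0, 0, 0]], [[25, 0.3, 40], [0, 0, 0]], [[25, 0.3, 60], [0, 0, 0]], [[25, 0.3, 68], [0, 0, 0]], [[25, 0.3, 68], [0, 0, 0]]])

```text
t: 11.38
ee_pos: [487.6, 155.4, 70.3]
orientation: [-3.135, -0.133, -0.051]
ft_force: [-0.1, -0.1, 0.6]
width: 0.3
grasp_force: 0.0
```

>>> servo_tool(deltas=[[[0, 0, 2], [0, 0, 0]], [[0, 0, 4], [0, 0, 0]], [[0, 0, 6], [0, 0, 0]], [[0, 0, 8], [0, 0, 0]], [[0, 0, 8], [0, 0, 0]]])

```text
t: 11.8
ee_pos: [489.1, 156.1, 64.8]
orientation: [-3.134, -0.133, -0.059]
ft_force: [-0.2, -0.4, -0.2]
width: 0.5
grasp_force: 0.0
```

>>> servo_tool(deltas=[[[1, 0, 1], [0, 0, 0]], [[1, 0, 2], [0, 0, 0]], [[1, 0, 3], [0, 0, 0]], [[1, 0, 4], [0, 0, 0]], [[1, 0, 4], [0, 0, 0]]])

```text
t: 12.22
ee_pos: [490.5, 156.2, 60.6]
orientation: [-3.134, -0.133, -0.059]
ft_force: [0.5, 0.2, 3.1]
width: 0.4
grasp_force: 1.5
```

>>> servo_tool(deltas=[[[0, 0, 0.7], [0, 0, 0]], [[0, 0, 1.4], [0, 0, 0]], [[0, 0, 2], [0, 0, 0]], [[0, 0, 2], [0, 0, 0]]])

```text
t: 12.55
ee_pos: [490.5, 156.2, 58.6]
orientation: [-3.134, -0.133, -0.058]
ft_force: [0.1, 0.5, 4.4]
width: 0.6
grasp_force: 2.2
```

>>> servo_tool(deltas=[[[0, 0, 0.5], [0, 0, 0]], [[0, 0, 1], [0, 0, 0]], [[0, 0, 1.5], [0, 0, 0]], [[0, 0, 1.5], [0, 0, 0]]])

```text
t: 12.88
ee_pos: [490.6, 156.2, 57.2]
orientation: [-3.134, -0.133, -0.059]
ft_force: [-0.1, -0.5, 6.8]
width: 0.7
grasp_force: 2.9
```

>>> servo_tool(deltas=[[[0, 0, 0.3], [0, 0, 0]], [[0, 0, 0.6], [0, 0, 0]], [[0, 0, 0.6], [0, 0, 0]]])

```text
t: 13.13
ee_pos: [490.7, 156.2, 57.1]
orientation: [-3.134, -0.133, -0.059]
ft_force: [-2.5, -0.0, 12.6]
width: 0.5
grasp_force: 6.2
```

Button hit its rigid stop (12.6 N, stalled). Releasing and returning to the patch.

>>> servo_tool(deltas=[[[0, 0, -5], [0, 0, 0]], [[0, 0, -15], [0, 0, 0]], [[0, 0, -35], [0, 0, 0]], [[20, 0, -40], [0, 0, 0]], [[50, 0, -40], [0, 0, 0]]])

```text
t: 13.55
ee_pos: [536.8, 159.9, 99.5]
orientation: [-3.134, -0.134, -0.054]
ft_force: [1.5, -0.3, -0.2]
width: 0.4
grasp_force: 0.0
```

>>> servo_tool(deltas=[[[15, 0, 0], [0, 0, 0]], [[30, 0, 5], [0, 0, 0]], [[30, 0, 12], [0, 0, 0]], [[30, 0, 12], [0, 0, 0]], [[30, 0, 12], [0, 0, 0]]])

```text
t: 13.97
ee_pos: [566.8, 162.3, 86.3]
orientation: [-3.135, -0.133, -0.052]
ft_force: [-1.3, -0.6, -0.3]
width: 0.5
grasp_force: 0.0
```

Run:
```python
from h import *
p=get_image("side")
goal((570.5,163,74),0.083,0.038)
x0,y0=180,230
for r in finder.silhouettes("oven_shutter",p)[:1]: print(r["score"])
```

```text
shift [ 3.  -0.3 12.8] turn [-0.0022  0.0039  0.0018] pos [567.1 162.4  86.7] F [-0.5  0.6 -0.2] t 14.0167 w 0.28047357502562187
0.84
```

>>> servo_tool(deltas=[[[2, 0, 5], [0, 0, 0]], [[3, 0, 9], [0, 0, 0]], [[3, 0, 11], [0, 0, 0]], [[3, 0, 11], [0, 0, 0]]])

```text
t: 14.4
ee_pos: [571.9, 162.9, 75.8]
orientation: [-3.134, -0.133, -0.056]
ft_force: [-0.1, -0.5, 0.1]
width: 0.4
grasp_force: 0.0
```

>>> servo_tool(deltas=[[[0, 0, 0.5], [0, 0, 0]], [[0, 0, 1], [0, 0, 0]], [[0, 0, 1.3], [0, 0, 0]], [[0, 0, 1.3], [0, 0, 0]]])

```text
t: 14.73
ee_pos: [572.4, 163.0, 75.2]
orientation: [-3.134, -0.133, -0.058]
ft_force: [0.4, 0.7, 0.6]
width: 0.5
grasp_force: 0.0
```

>>> servo_tool(deltas=[[[0, 0, 0.5], [0, 0, 0]], [[0, 0, 0.8], [0, 0, 0]], [[0, 0, 0.8], [0, 0, 0]]])

```text
t: 14.98
ee_pos: [572.4, 163.1, 74.4]
orientation: [-3.134, -0.133, -0.058]
ft_force: [-1.0, 0.3, 0.9]
width: 0.8
grasp_force: 0.0
```

>>> servo_tool(deltas=[[[0, 0, 0.4], [0, 0, 0]], [[0, 0, 0.4], [0, 0, 0]], [[0, 0, 0.4], [0, 0, 0]]])

```text
t: 15.23
ee_pos: [572.5, 163.1, 74.1]
orientation: [-3.134, -0.133, -0.058]
ft_force: [-0.2, -0.5, 2.5]
width: 0.1
grasp_force: 1.0
```

>>> servo_tool(deltas=[[[0, 0, 0.4], [0, 0, 0]], [[0, 0, 0.4], [0, 0, 0]], [[0, 0, 0.4], [0, 0, 0]]])

```text
t: 15.48
ee_pos: [572.5, 163.1, 74.1]
orientation: [-3.134, -0.133, -0.058]
ft_force: [-1.4, 0.1, 6.7]
width: 0.2
grasp_force: 3.0
```

>>> servo_tool(deltas=[[[0, 0, 0.3], [0, 0, 0]], [[0, 0, 0.6], [0, 0, 0]], [[0, 0, 0.6], [0, 0, 0]]])

```text
t: 15.73
ee_pos: [572.6, 163.1, 74.0]
orientation: [-3.134, -0.133, -0.058]
ft_force: [-4.2, -0.1, 11.7]
width: 0.3
grasp_force: 5.6
```

>>> servo_tool(deltas=[[[-1, 0, 0], [0, 0, 0]], [[-2, 0, 0], [0, 0, 0]], [[-3, 0, 0], [0, 0, 0]], [[-4, 0, 0], [0, 0, 0]]])

```text
t: 16.07
ee_pos: [570.7, 163.2, 74.0]
orientation: [-3.133, -0.133, -0.065]
ft_force: [4.0, 0.1, 5.1]
width: 0.4
grasp_force: 2.7
```

>>> servo_tool(deltas=[[[0, 0, 0.4], [0, 0, 0]], [[0, 0, 0.7], [0, 0, 0]], [[0, 0, 0.7], [0, 0, 0]]])

```text
t: 16.32
ee_pos: [570.6, 163.2, 73.9]
orientation: [-3.133, -0.133, -0.065]
ft_force: [0.1, -0.3, 11.4]
width: 0.4
grasp_force: 6.1
```

>>> servo_tool(deltas=[[[-1.5, 0, 0], [0, 0, 0]], [[-3, 0, 0], [0, 0, 0]], [[-4.5, 0, 0], [0, 0, 0]], [[-6, 0, 0], [0, 0, 0]]])

```text
t: 16.65
ee_pos: [566.1, 163.1, 73.8]
orientation: [-3.132, -0.133, -0.069]
ft_force: [4.8, 1.0, 8.6]
width: 0.6
grasp_force: 3.9
```

>>> servo_tool(deltas=[[[-1, 0, 0.3], [0, 0, 0]], [[-3, 0, 0.35], [0, 0, 0]], [[-5, 0, 0.35], [0, 0, 0]], [[-7, 0, 0.35], [0, 0, 0]], [[-9, 0, 0.35], [0, 0, 0]]])

```text
t: 17.07
ee_pos: [557.7, 162.4, 73.5]
orientation: [-3.132, -0.133, -0.071]
ft_force: [6.1, 0.4, 9.7]
width: 0.3
grasp_force: 5.0
```

Run:
```python
from h import *
p=get_image("wrist");cv2.imwrite("pics/w5.png",p["frame"])
```

```text
(no output)
```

View pics/w5.png

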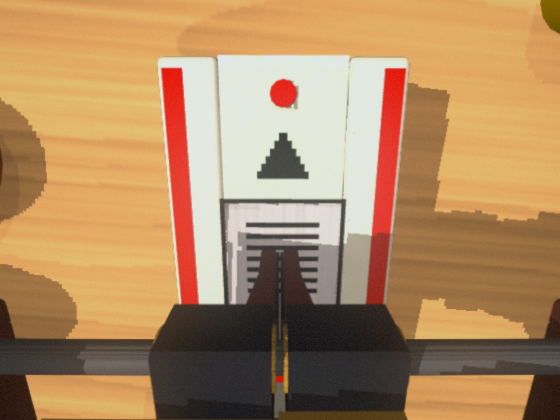

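The shutter is closing (first rib at row 225, edge at row 200) and is still under the fingertips. Continuing.

>>> servo_tool(deltas=[[[-2, 0, 0.1], [0, 0, 0]], [[-4, 0, 0.15], [0, 0, 0]], [[-6, 0, 0.15], [0, 0, 0]], [[-8, 0, 0.15], [0, 0, 0]], [[-10, 0, 0.15], [0, 0, 0]]])

```text
t: 17.53
ee_pos: [547.9, 161.6, 73.1]
orientation: [-3.132, -0.133, -0.072]
ft_force: [6.7, 1.1, 11.8]
width: 0.4
grasp_force: 5.7
```

>>> servo_tool(deltas=[[[-2, 0, 0.05], [0, 0, 0]], [[-4, 0, 0.05], [0, 0, 0]], [[-6, 0, 0.05], [0, 0, 0]], [[-8, 0, 0.05], [0, 0, 0]], [[-10, 0, 0.05], [0, 0, 0]]])

```text
t: 17.95
ee_pos: [538.1, 160.8, 72.8]
orientation: [-3.132, -0.133, -0.072]
ft_force: [5.9, 0.4, 12.2]
width: 0.3
grasp_force: 6.1
```

>>> servo_tool(deltas=[[[-2, 0, 0.05], [0, 0, 0]], [[-4, 0, 0.05], [0, 0, 0]], [[-6, 0, 0.05], [0, 0, 0]], [[-8, 0, 0.05], [0, 0, 0]], [[-10, 0, 0.05], [0, 0, 0]]])

```text
t: 18.37
ee_pos: [528.3, 160.0, 72.4]
orientation: [-3.132, -0.133, -0.073]
ft_force: [6.2, -1.1, 13.1]
width: 0.5
grasp_force: 6.6
```

>>> servo_tool(deltas=[[[-2, 0, 0], [0, 0, 0]], [[-4, 0, 0], [0, 0, 0]], [[-6, 0, 0], [0, 0, 0]], [[-8, 0, 0], [0, 0, 0]], [[-9, 0, 0], [0, 0, 0]]])

```text
t: 18.78
ee_pos: [519.2, 159.2, 72.1]
orientation: [-3.132, -0.133, -0.072]
ft_force: [5.6, -0.5, 13.5]
width: 0.3
grasp_force: 6.9
```

>>> servo_tool(deltas=[[[-0.7, 0, -0.05], [0, 0, 0]], [[-1.4, 0, -0.05], [0, 0, 0]], [[-2, 0, -0.05], [0, 0, 0]]])

```text
t: 19.03
ee_pos: [517.3, 159.1, 72.0]
orientation: [-3.132, -0.133, -0.072]
ft_force: [5.4, 0.3, 13.9]
width: 0.2
grasp_force: 6.9
```

>>> servo_tool(deltas=[[[-0.7, 0, 0], [0, 0, 0]], [[-1.4, 0, 0], [0, 0, 0]]])

```text
t: 19.2
ee_pos: [515.9, 158.9, 72.0]
orientation: [-3.132, -0.133, -0.072]
ft_force: [5.6, -0.8, 14.6]
width: 0.1
grasp_force: 6.9
```

>>> servo_tool(deltas=[[[-0.6, 0, -0.1], [0, 0, 0]], [[-1.2, 0, -0.1], [0, 0, 0]]])

```text
t: 19.37
ee_pos: [514.6, 158.9, 72.0]
orientation: [-3.132, -0.133, -0.072]
ft_force: [5.7, -0.2, 13.8]
width: 0.6
grasp_force: 6.6
```

>>> servo_tool(deltas=[[[-0.6, 0, 0], [0, 0, 0]], [[-1, 0, 0], [0, 0, 0]]])

```text
t: 19.53
ee_pos: [513.6, 158.8, 71.9]
orientation: [-3.132, -0.133, -0.072]
ft_force: [6.3, -0.5, 13.9]
width: 0.7
grasp_force: 6.6
```

>>> servo_tool(deltas=[[[-0.5, 0, 0], [0, 0, 0]], [[-1, 0, 0], [0, 0, 0]]])

```text
t: 19.7
ee_pos: [512.6, 158.7, 71.8]
orientation: [-3.132, -0.133, -0.072]
ft_force: [5.3, -0.5, 13.1]
width: 0.4
grasp_force: 6.7
```

>>> servo_tool(deltas=[[[-0.5, 0, 0], [0, 0, 0]], [[-0.8, 0, 0], [0, 0, 0]]])

```text
t: 19.87
ee_pos: [511.9, 158.6, 71.9]
orientation: [-3.132, -0.133, -0.072]
ft_force: [5.8, -0.6, 13.2]
width: 0.6
grasp_force: 6.7
```

>>> servo_tool(deltas=[[[-0.5, 0, 0], [0, 0, 0]], [[-1, 0, 0], [0, 0, 0]]])

```text
t: 20.03
ee_pos: [511.0, 158.6, 71.8]
orientation: [-3.132, -0.133, -0.073]
ft_force: [8.0, -0.8, 12.8]
width: 0.2
grasp_force: 6.0
```

>>> servo_tool(deltas=[[[-0.5, 0, 0], [0, 0, 0]], [[-1, 0, 0], [0, 0, 0]]])

```text
t: 20.2
ee_pos: [510.6, 158.6, 71.9]
orientation: [-3.131, -0.133, -0.074]
ft_force: [8.6, -0.2, 11.4]
width: 0.9
grasp_force: 5.6
```

>>> servo_tool(deltas=[[[-0.3, 0, 0.1], [0, 0, 0]], [[-0.6, 0, 0.15], [0, 0, 0]], [[-0.6, 0, 0.15], [0, 0, 0]]])

```text
t: 20.45
ee_pos: [510.3, 158.6, 71.8]
orientation: [-3.131, -0.133, -0.075]
ft_force: [8.2, -0.1, 12.0]
width: 0.7
grasp_force: 5.9
```

>>> servo_tool(deltas=[[[0, 0, -3], [0, 0, 0]], [[0, 0, -15], [0, 0, 0]], [[-15, 0, -45], [0, 0, 0]], [[-35, 0, -80], [0, 0, 0]], [[-50, 0, -110], [0, 0, 0]]])

```text
t: 20.87
ee_pos: [448.4, 151.9, 178.0]
orientation: [-3.135, -0.133, -0.052]
ft_force: [0.5, -0.9, 0.1]
width: 0.6
grasp_force: 0.0
```

>>> servo_tool(deltas=[[[0, 0, 0], [0, 0, 0]], [[0, 0, 0], [0, 0, 0]], [[0, 0, 0], [0, 0, 0]], [[0, 0, 0], [0, 0, 0]], [[0, 0, 0], [0, 0, 0]]])

```text
t: 21.28
ee_pos: [450.6, 152.2, 175.9]
orientation: [-3.135, -0.133, -0.054]
ft_force: [-1.1, -0.4, -0.2]
width: 0.2
grasp_force: 0.0
```

Run:
```python
from h import *
p=get_image("wrist");cv2.imwrite("pics/w6.png",p["frame"])
goal((480,155,230),0.083,0.038)
g=cv2.cvtColor(p["frame"],cv2.COLOR_BGR2GRAY)
ex=np.array([np.cos(.083),np.sin(.083)]);c=np.array([549.8,160.75])
rows=np.arange(50,245);w=world(p,np.full(len(rows),278),rows)
for y,a,b in zip(rows,g[rows,278],(w[:,:2]-c)@ex):
    if a<130 : print(y,a,b.round(1),end=" | ")
```

```text
shift [ 31.3  -0.4 -53. ] turn [-0.0021  0.0036  0.0016] pos [450.7 152.2 176. ] F [-0.2  0.7 -0.4] t 21.3333 w 0.7924477007823072
102 76 -15.5 | 103 51 -16.2 | 104 83 -16.9 | 111 65 -21.8 | 112 64 -22.5 | 119 76 -27.5 | 120 59 -28.2 | 121 109 -29.0 | 127 108 -33.3 | 128 60 -34.0 | 129 89 -34.8 | 135 106 -39.2 | 136 64 -39.9 | 137 80 -40.6 | 144 72 -45.8 | 145 83 -46.5 | 152 71 -51.8 | 153 81 -52.7 | 198 110 -87.4 | 199 78 -88.4 | 200 107 -89.3 |
```

View pics/w6.png

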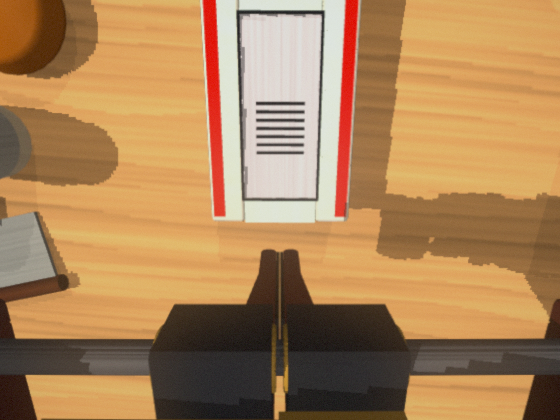

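The ribs (px 257..305, rows 103..153) are centred 34.1 mm behind the deck's centre, so the shutter is fully shut, and the gripper is clear.

```bash
python3 -c "
from h import *
print(close_job())"
```

```text
the job is handed in; nothing more can be done
None
```

The job is handed in: I dragged the red console's shutter fully open, pressed the reset button to its stop and released it, then dragged the shutter fully shut and took the gripper clear, in about 21 s, with force readings on the console of up to about 17 N and no contact with anything else.

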